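# Tuck the hold-down flap of a dishwash basket

## Robot

A 6-joint arm with a two-finger parallel gripper is mounted at the origin on the work surface. World frame = base frame: x ahead of the robot, y to its left, z up, the work surface at z = 0. Lengths are in m, angles in degrees, forces in N, time in s.
With the tool pointing down it reaches from about 0.25 to 0.725 m from the base axis. Payload 9.7 kg.
Tool frame: the origin (TCP) lies midway between the tips of the shut fingers; the grasp point (between the pads) lies 19 mm behind it; z points along the fingers, y is the line along which they close (so a half turn about z gives the same grasp; the last joint's range is limited). The gripper opens to 85 mm and grips with 20 to 120 N. Pads are 22 mm wide; open, the fingers measure 114 mm over their backs; the gripper's body (76 mm by 85 mm) begins 54 mm behind the grasp point. The pads swing forward as they close: fully open they stand 13 mm farther back than shut.
Start: joints at [70.989, 4.979, 10.078, 95.1, 0, 90], TCP at [0.179, 0.52, 0.197] pointing down, gripper open.
Joint ranges: [-179.16, 179.16], [-48.56, 103.87], [-65.8, 70.77], [-126.05, 130.52], [-82.76, 87.17], [-180, 180]. Speed limits (degrees/s): [127.2, 127.2, 147.25, 180, 180, 180].

## Interface

Orientations are given as a 3x3 rotation matrix whose columns are the frame's x, y, z axes.
In Python, from bench import r, imaging gives the robot as it stands.
- The arm moves only by the shell command python3 -m handwheel 'ROWS' [OPENING] [FORCE]. ROWS is JSON, a list of rows, each a list of 2 entries, a list of its own where there are three numbers: the shift along the world's x, y, z in m, then the turn, a rotation vector about the world's x, y, z in degrees. In form: [[[x, y, z], [ax, ay, az]], ...]. A call has 1 to 20 rows; each row shifts and turns the commanded pose from where the row before left it; what a row does not reach is not made up. A row lasts 1/10 s, in which the tool goes at most 50 mm and 8.59 degrees, less where a joint would pass 70% of its speed; a pose out of reach is approached as far as the arm can. A call is refused whole if a number of a shift passes 0.05 or a number of a turn 8.59, either way. A call with a gripper value outside its range is refused whole. OPENING is the finger opening in m, from 0 to 0.0854, set as the call begins (- or left out, the last holds). The fingers move at their own pace and stop on an object; FORCE is the grip in N (left out, the last holds). Time passes only in rows, so rows that do not move let the fingers close. It gives the time, the measured TCP pose, the force, the opening and the grip force at its end, in the units of the state.
- r.read_state(): the state, without advancing time (a new reading comes with each control period).
- imaging.snapshot(name): name is "side" or "top" or "wrist"; returns a dict with "color" (420x560x3 uint8, blue, green, red), "fx", "fy", "cx", "cy" (pixels), "T" (4x4, takes a point from camera to world coordinates); the wrist camera has in their place "mount" (4x4, takes a point from camera to tool coordinates, whose origin is the TCP and whose axes are the flange's). Camera axes: x right, y up, looking along -z (the intrinsics and any distortion apply to the point x, -y, -z); pixel columns grow to the right and rows downward; lengths in m; the calibration is good to about 2 mm. A picture is of the moment at which its call begins: read the wrist's pose just before it. There is no depth.
- r.sign_off(): hands the job in; it is judged then, once.
Trained networks look in a picture, given as the dict that the camera call returned (one of the last four; its "shot" number tells which), for a name from the list of things; names that differ only in an ending like _2 or _b are one class to them, and where a whole thing is asked for, a point or a joint stands for the part that bears it (a point fixed in the world has none). Each returns a list of dicts, best first, with "p" (0 to 1); they miss things now and then, are a little off and sometimes report something else, mostly with a low value. They report only what shows in the picture. A call takes as long as a camera call.
- imaging.look_for(label, picture): "location" ([x, y, z] in m, in world coordinates, good to about 4 mm: the middle of the surface that is visible of it).
- imaging.spot_point(label, picture): "location" ([x, y, z] in m, in world coordinates, good to about 4 mm: a listed point, or the origin of a listed thing).
The state is a dict: "time": time; "joint_pos": joint angles; "dq": joint speeds; "joint_torque": joint torques, N m; "eef_pos": TCP position; "tcp_rot": TCP orientation; "ft_force": force on the tool from outside, world axes, zero at the start; "torque": the same for the moment, N m; "grip_width": opening from 0.0 (shut) to 1.0 (fully open); "grasp_force": force on a finger pad.
Only numpy, scipy, OpenCV 4.12 (cv2) and the standard library are available. Lean on these libraries where they do the work, as an engineer would, in place of code of your own. Each camera call takes 0.05 s, during which the arm holds its last target. There are 200 camera calls.

## Task

Shut the green hold-down flap of the blue basket of cups so that it stays shut by itself: touching only its outer side, push the standing flap over with the fingertips until it lies flat on the basket, keep it pressed down, and push it by its white rib until its free edge is tucked fully home beneath the steel lip. Then move clear; grip nothing and pick nothing up, and leave the cups and everything else on the table where it stands.

Things in the scene. Friction and masses are not known exactly. Their poses are not given: they have to be found in the camera images.
- basket: blue lattice dishwash basket, fixed to the table: 220 mm along its x, 200 mm along its y, rim 75 mm high; origin at the centre of its underside, z up. The flap's hinge runs along its -y rim and the steel lip along its +y rim (see the points); the flap folds towards its +y. Its yaw varies by up to 0.65 rad.
- flap_fold (a joint): fold angle of the green flap (rad): 0 flat on the basket (a stop), 1.57 upright, 2.2 leaning away over the basket's -y side (a stop). A weak spring (0.12 N m/rad about 1.85, friction 0.06 N m) lifts the flap well up again if it is let go untucked; holding it flat takes about 2 N at the rib. The closed flap does not reach the cups below.
- flap_slide (a joint): how far the flap is slid in its own plane away from its hinge, whose pins run in slots (m): 0 at the start, 0.025 fully home (a stop); friction about 3.5 N, no spring. With the flap flat, sliding puts its edge under the lip: the edge passes lip_tip at 0.011 and lies 14 mm beneath the lip at 0.025. Slid out while still up, it would land on top of the lip.
- hinge_mid (a point): middle of the hinge line, at (0, -90, 78) mm in the basket's frame; the hinge runs along the basket's x
- flap_edge (a point): middle of the flap's free edge, mid-thickness, 160 mm from the hinge line at slide 0; x along the hinge, y away from the hinge in the flap's plane, z out of the outer face (up when flat; towards the basket's -y when upright). The flap is a 4 mm plate, 200 mm wide along the hinge, its middle 120 mm solid.
- rib_foot (a point): foot of the white rib on the flap's outer face, middle of its side facing the hinge, 125 mm from the hinge line at slide 0; axes as flap_edge. The rib is 110 mm long along the hinge, 10 mm high, falling to the free edge in a ramp that ends at 146 mm; from hinge to rib the outer face is smooth: fingertips set there can press the flap down and push against the rib's side.
- flap_inside: pale green inner face of the flap (a 1 mm layer of its 4 mm), which looks down at the cups when the flap is flat; not to be touched: gripping the flap presses on it. Origin on the hinge line at slide 0, axes as flap_edge.
- lip_tip (a point): middle of the inner edge of the lip's underside, at (0, 81, 84) mm in the basket's frame. The stainless lip is 200 mm long, 4 mm thick, fixed; it overhangs the rim by 20 mm towards the hinge, its underside 4 mm above the top of the flat flap, with a flared tip that rises to 92 mm above the table and reaches in to y = 75 mm.
- cup_a: white espresso cup standing mouth down in a compartment of the basket, 62 mm across, 56 mm tall; origin at the centre of its underside; bystander
- cup_b: white espresso cup standing mouth down in a compartment of the basket, 62 mm across, 56 mm tall; origin at the centre of its underside; bystander
- cup_c: white espresso cup standing mouth down in a compartment of the basket, 62 mm across, 56 mm tall; origin at the centre of its underside; bystander
- mug: white mug, 80 mm across with a handle at its +y, 92 mm tall, standing near the basket; origin at the centre of its underside; bystander
- tumbler: amber tumbler, 68 mm across, 95 mm tall, near the basket; origin at the centre of its underside; bystander
- bowl: small blue bowl, 90 mm across, 45 mm tall, near the basket; origin at the centre of its underside; bystander
- brush: scrubbing brush lying on the table towards the far right; origin at the centre of its underside; bystander

How it is judged:
By the outcome, as a careful person would: the job done as asked, in the order asked, and still so for the second after the job is handed in, with the robot touching nothing.
It also fails if it takes over 38 s, if anything falls off the work surface, if the arm or the gripper's body presses on something with over 40 N, if the wrist force passes 120 N, or if a joint passes its speed limit or range.

## Working session

There is one attempt and no reset: what is moved stays moved. The work goes in short steps, Python scripts to look and compute and a shell command to move; the robot and the scene stay as the last step left them, time stands still between calls to the robot, and variables do not carry over. Pictures are saved under pics/ and viewed, at most 11 in all, crops included, and the job is handed in when it is done.

```bash
mkdir -p pics; python3 - <<'E'
from bench import r, imaging
import cv2, numpy as np
s=r.read_state(); print(s['time'],s['eef_pos'],s['tcp_rot'],s['grip_width'])
ims=[]
for n in ["side","top"]:
    p=imaging.snapshot(n); ims.append(p['color'])
    for l in ["hinge_mid","flap_edge","rib_foot","lip_tip","basket","mug","tumbler","bowl","cup_a"]:
        for d in imaging.spot_point(l,p)[:3 if l=="cup_a" else 1]: print(n,l,np.round(d['location'],4),round(d['p'],2))
    cv2.imwrite(f"pics/{n}0.png",p['color'])
E
```

```text
0.0 [0.17908189 0.51972113 0.19606859] [[-9.45429067e-01  3.25827684e-01 -4.47486048e-04]
 [ 3.25827991e-01  9.45428180e-01 -1.29481175e-03]
 [ 1.18040717e-06 -1.36995614e-03 -9.99999062e-01]] 0.9985997433317464
side hinge_mid [ 0.4973 -0.1638  0.0769] 0.87
side flap_edge [ 0.4905 -0.1744  0.2379] 0.98
side rib_foot [ 0.4856 -0.177   0.2029] 0.94
side lip_tip [ 0.5847 -0.0196  0.0856] 0.87
side basket [ 0.541  -0.0934  0.0009] 0.67
side mug [ 6.114e-01  9.140e-02 -1.000e-04] 0.78
side tumbler [ 7.129e-01 -1.842e-01  1.000e-04] 0.65
side bowl [ 3.951e-01  2.100e-03 -3.000e-04] 0.84
side cup_a [ 0.5148 -0.0167  0.0066] 0.61
side cup_a [ 0.5568 -0.1623  0.0079] 0.52
top hinge_mid [ 0.4934 -0.168   0.0774] 0.62
top flap_edge [ 0.4863 -0.1783  0.2392] 0.64
top rib_foot [ 0.4861 -0.1788  0.2   ] 0.56
top lip_tip [ 0.4839 -0.1793  0.2394] 0.69
top basket [ 0.5403 -0.0895 -0.0021] 0.76
top mug [ 6.161e-01  8.910e-02 -3.000e-04] 0.87
top tumbler [ 7.116e-01 -1.798e-01 -3.000e-04] 0.8
top bowl [ 3.99e-01  7.10e-03 -3.00e-04] 0.72
top cup_a [ 0.6138 -0.0817  0.0048] 0.78
top cup_a [ 0.5167 -0.008   0.0048] 0.66
top cup_a [ 0.556  -0.1579  0.0081] 0.57
```

View pics/side0.png

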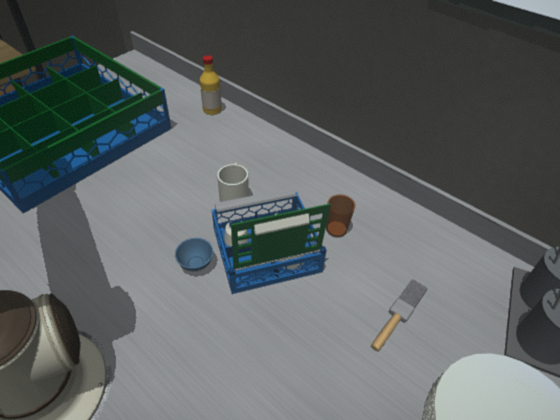

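View pics/top0.png

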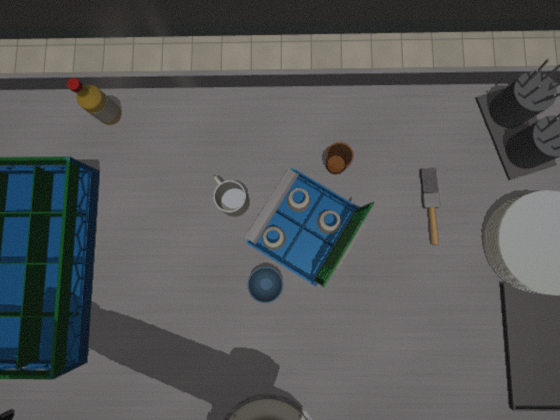

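The side view shows the flap standing at about (280,235), with the rib at (285,222) and the lip at (255,200). The top view puts the basket centre at (310,225), the lip at (272,207) and the flap at (345,243). This agrees with the network points: hinge to lip measures 172 mm against 171 mm expected, and the yaw is about -32°. I'll go over high to the flap's outer side and close the fingers on the way.

```bash
python3 -m handwheel '[[[0.0139,-0.0373,0.012],[0,0,-5.15]],[[0.0139,-0.0373,0.012],[0,0,-5.15]],[[0.0139,-0.0373,0.012],[0,0,-5.15]],[[0.0139,-0.0373,0.012],[0,0,-5.15]],[[0.0139,-0.0373,0.012],[0,0,-5.15]],[[0.0139,-0.0373,0.012],[0,0,-5.15]],[[0.0139,-0.0373,0.012],[0,0,-5.15]],[[0.0139,-0.0373,0.012],[0,0,-5.15]],[[0.0139,-0.0373,0.012],[0,0,-5.15]],[[0.0139,-0.0373,0.012],[0,0,-5.15]],[[0.0139,-0.0373,0],[0,0,-5.15]],[[0.0139,-0.0373,0],[0,0,-5.15]],[[0.0139,-0.0373,0],[0,0,-5.15]],[[0.0139,-0.0373,0],[0,0,-5.15]],[[0.0139,-0.0373,0],[0,0,-5.15]],[[0.0139,-0.0373,0],[0,0,-5.15]],[[0.0139,-0.0373,0],[0,0,-5.15]],[[0.0139,-0.0373,0],[0,0,-5.15]],[[0.0139,-0.0373,0],[0,0,-5.15]],[[0.0139,-0.0373,0],[0,0,-5.15]]]' 0
cat > h.py <<'E'
from bench import r, imaging
import numpy as np
from scipy.spatial.transform import Rotation as Ro
C=np.array([.542,-.090,0]); yaw=np.radians(-32)
bx=np.array([np.cos(yaw),np.sin(yaw),0]); by=np.array([-np.sin(yaw),np.cos(yaw),0]); bz=np.array([0,0,1.])
B=np.c_[bx,by,bz]
def st():
    s=r.read_state(); R=np.array(s['tcp_rot'])
    print('t',round(s['time'],2),'tcp',np.round(s['eef_pos'],4),'in basket mm',np.round(1000*B.T@(s['eef_pos']-C),1),'F basket',np.round(B.T@s['ft_force'],1))
    print('tool in basket\n',np.round(B.T@R,3),'j',np.round(s['joint_pos'],1),'w',round(s['grip_width'],3))
    return s
def tgt(th,phi,rc=112,half=11):  # basket y,z of TCP, mm
    th,phi=np.radians([th,phi])
    P=np.array([-90,78])+rc*np.array([np.cos(th),np.sin(th)])+2*np.array([-np.sin(th),np.cos(th)])
    return P-half*np.array([np.cos(phi),np.sin(phi)])
def R0(phi): # tool y along +bx, tilted phi
    return B@Ro.from_euler('x',phi,degrees=True).as_matrix()@np.array([[0,1,0],[1,0,0],[0,0,-1.]])
def need(y,z,phi,x=0):
    s=r.read_state()
    d=C+B@(np.array([x,y,z])/1000)-s['eef_pos']
    v=Ro.from_matrix(R0(phi)@np.array(s['tcp_rot']).T).as_rotvec(degrees=True)
    print('need shift',np.round(d,4),'turn',np.round(v,2))
E
python3 -c "
from h import *
st(); need(-160,200,45)
for th in [95,80,65,50,35,20,10,0]: print(th,tgt(th,th*.47), C+B@np.r_[0,tgt(th,th*.47)/1000])"
```

```text
time: 3.0
eef_pos: [0.4574, -0.2278, 0.3169]
tcp_rot: [[0.533, 0.846, 0.0], [0.846, -0.533, -0.0], [0.0, 0.0, -1.0]]
ft_force: [-0.5, 0.8, -0.3]
grip_width: 0.001
grasp_force: 0.0
t 3.0 tcp [ 0.4574 -0.2278  0.3169] in basket mm [   1.3 -161.7  316.9] F basket [-0.8  0.4 -0.3]
tool in basket
 [[ 0.004  1.     0.   ]
 [ 1.    -0.004  0.   ]
 [ 0.     0.    -1.   ]] j [-26.5   4.3  23.1 108.8   0.   95.8] w 0.001
need shift [-0.0002  0.0021 -0.1169] turn [ 38.12 -23.9    0.24]
95 [-109.57937592  181.6689791 ] [ 0.48393178 -0.18292858  0.18166898]
80 [-81.23620568 181.93416789] [ 0.49895137 -0.15889221  0.18193417]
65 [-53.9524154  174.76051776] [ 0.51340958 -0.13575424  0.17476052]
50 [-29.62753742 160.69631309] [ 0.5262998  -0.11512558  0.16069631]
35 [ -9.95186333 140.76390137] [ 0.53672632 -0.09843966  0.1407639 ]
20 [  3.70923946 116.38905571] [ 0.5439656  -0.08685439  0.11638906]
10 [ 8.98816073 98.51688781] [ 0.546763   -0.08237761  0.09851689]
0 [11. 80.] [ 0.54782911 -0.08067147  0.08      ]
```

```bash
python3 -m handwheel '[[[0,0,-0.0117],[3.81,-2.39,0]],[[0,0,-0.0117],[3.81,-2.39,0]],[[0,0,-0.0117],[3.81,-2.39,0]],[[0,0,-0.0117],[3.81,-2.39,0]],[[0,0,-0.0117],[3.81,-2.39,0]],[[0,0,-0.0117],[3.81,-2.39,0]],[[0,0,-0.0117],[3.81,-2.39,0]],[[0,0,-0.0117],[3.81,-2.39,0]],[[0,0,-0.0117],[3.81,-2.39,0]],[[0,0,-0.0117],[3.81,-2.39,0]],[[0,0,0],[0,0,0]]]' 0
python3 - <<'E'
from h import *
import cv2
st(); need(*tgt(95,45),45)
p=imaging.snapshot("side")
for l in ["hinge_mid","flap_edge","rib_foot","lip_tip"]:
    for d in imaging.spot_point(l,p)[:1]: print(l,np.round(1000*B.T@(np.array(d['location'])-C)),round(d['p'],2))
c=p['color'][150:310,170:380]; cv2.imwrite("pics/s1.png",cv2.resize(c,None,fx=3.5,fy=3.5))
E
```

```text
time: 4.1
eef_pos: [0.456, -0.2263, 0.1965]
tcp_rot: [[0.378, 0.847, 0.374], [0.595, -0.532, 0.602], [0.709, -0.005, -0.706]]
ft_force: [-0.3, 0.4, 0.0]
grip_width: 0.002
grasp_force: 0.0
t 4.1 tcp [ 0.456  -0.2263  0.1965] in basket mm [  -0.7 -161.2  196.5] F basket [-0.5  0.2  0. ]
tool in basket
 [[ 0.005  1.    -0.002]
 [ 0.706 -0.003  0.709]
 [ 0.709 -0.005 -0.706]] j [-51.2   8.6   2.8 102.6  42.   63.9] w 0.002
need shift [ 0.028   0.0434 -0.0149] turn [-0.26 -0.17  0.15]
hinge_mid [  2. -89.  77.] 0.96
```

View pics/s1.png

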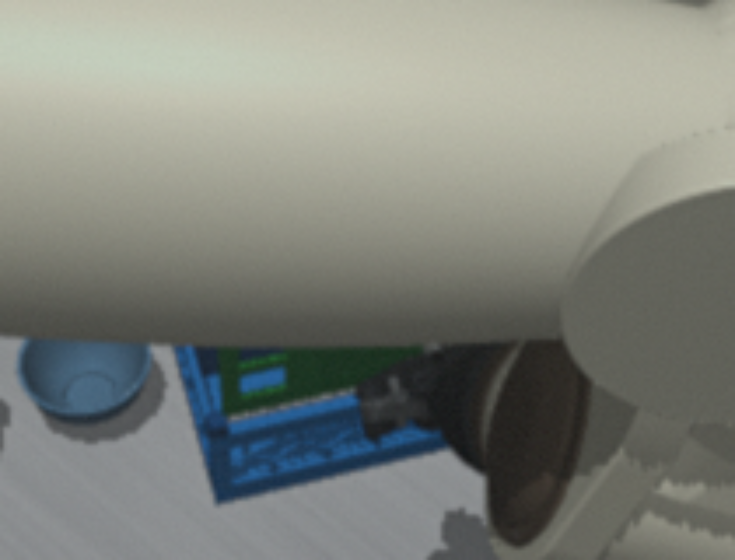

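The arm covers the flap in this view: fingers at (390,400), hinge side at (330,400). The hinge reading confirms the basket frame. Next I approach to contact.

```bash
python3 -m handwheel '[[[0.0035,0.0054,-0.0019],[0,0,0]],[[0.0035,0.0054,-0.0019],[0,0,0]],[[0.0035,0.0054,-0.0019],[0,0,0]],[[0.0035,0.0054,-0.0019],[0,0,0]],[[0.0035,0.0054,-0.0019],[0,0,0]],[[0.0035,0.0054,-0.0019],[0,0,0]],[[0.0035,0.0054,-0.0019],[0,0,0]],[[0.0035,0.0054,-0.0019],[0,0,0]],[[0.003,0.0048,0],[-1,0.6,0]],[[0.003,0.0048,0],[-1,0.6,0]],[[0.003,0.0048,0],[-1,0.6,0]],[[0,0,0],[0,0,0]]]' 0
python3 - <<'E'
from h import *
import cv2
st()
for th in [75,60,45]: need(*tgt(th,th*.47),th*.47)
p=imaging.snapshot("wrist"); cv2.imwrite("pics/w1.png",p['color'])
p=imaging.snapshot("top")
for l in ["hinge_mid","flap_edge","rib_foot"]:
    for d in imaging.spot_point(l,p)[:1]: print(l,np.round(1000*B.T@(np.array(d['location'])-C)),round(d['p'],2))
E
```

```text
time: 5.55
eef_pos: [0.4946, -0.1676, 0.1851]
tcp_rot: [[0.395, 0.848, 0.353], [0.637, -0.529, 0.56], [0.662, 0.004, -0.749]]
ft_force: [0.5, -0.4, -0.8]
grip_width: 0.001
grasp_force: 0.0
t 5.55 tcp [ 0.4946 -0.1676  0.1851] in basket mm [  0.9 -90.9 185.1] F basket [ 0.6 -0.  -0.8]
tool in basket
 [[-0.003  1.     0.002]
 [ 0.749  0.001  0.662]
 [ 0.662  0.004 -0.749]] j [-42.2   2.4  -2.9  93.4  40.7  76.4] w 0.001
need shift [ 0.0093  0.0166 -0.0048] turn [-5.16  3.46 -0.04]
need shift [ 0.0233  0.0391 -0.0143] turn [-11.14   7.19  -0.06]
need shift [ 0.0355  0.0585 -0.0305] turn [-17.12  10.92  -0.07]
hinge_mid [ -1. -88.  80.] 0.65
flap_edge [   1. -104.  237.] 0.56
rib_foot [   2. -101.  199.] 0.87
```

View pics/w1.png

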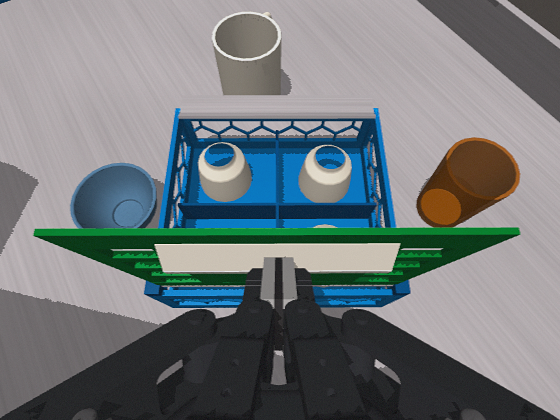

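The wrist view shows the closed fingertips at (278,262), just in front of the flap's outer face by the rib (rows 243–272), centred left to right. I continue along the arc.

```bash
python3 -m handwheel '[[[0.0023,0.004,-0.0012],[-1.3,0.86,0]],[[0.0023,0.004,-0.0012],[-1.3,0.86,0]],[[0.0023,0.004,-0.0012],[-1.3,0.86,0]],[[0.0023,0.004,-0.0012],[-1.3,0.86,0]],[[0.0028,0.0046,-0.0019],[-1.2,0.74,0]],[[0.0028,0.0046,-0.0019],[-1.2,0.74,0]],[[0.0028,0.0046,-0.0019],[-1.2,0.74,0]],[[0.0028,0.0046,-0.0019],[-1.2,0.74,0]],[[0.0028,0.0046,-0.0019],[-1.2,0.74,0]],[[0,0,0],[0,0,0]]]' 0
python3 - <<'E'
from h import *
import cv2
st()
for th in [45,30,20]: need(*tgt(th,th*.47),th*.47)
p=imaging.snapshot("wrist"); cv2.imwrite("pics/w2.png",p['color'])
p=imaging.snapshot("top")
for l in ["hinge_mid","flap_edge","rib_foot"]:
    for d in imaging.spot_point(l,p)[:1]: print(l,np.round(1000*B.T@(np.array(d['location'])-C)),round(d['p'],2))
E
```

```text
time: 6.8
eef_pos: [0.5177, -0.1285, 0.1703]
tcp_rot: [[0.466, 0.849, 0.25], [0.749, -0.529, 0.4], [0.471, 0.001, -0.882]]
ft_force: [0.1, -0.7, 1.5]
grip_width: -0.002
grasp_force: 0.7
t 6.8 tcp [ 0.5177 -0.1285  0.1703] in basket mm [ -0.2 -45.5 170.3] F basket [ 0.5 -0.5  1.5]
tool in basket
 [[-0.001  1.     0.   ]
 [ 0.882  0.001  0.471]
 [ 0.471  0.001 -0.882]] j [-30.3  -2.   -4.2  86.9  28.1  91.8] w -0.002
need shift [ 0.0124  0.0194 -0.0156] turn [-5.89  3.72 -0.07]
need shift [ 0.0218  0.0345 -0.0372] turn [-11.88   7.46  -0.07]
need shift [ 0.0262  0.0416 -0.0539] turn [-15.86   9.94  -0.07]
hinge_mid [ -1. -88.  83.] 0.88
flap_edge [  2. -36. 229.] 0.56
rib_foot [  3. -47. 194.] 0.77
```

View pics/w2.png

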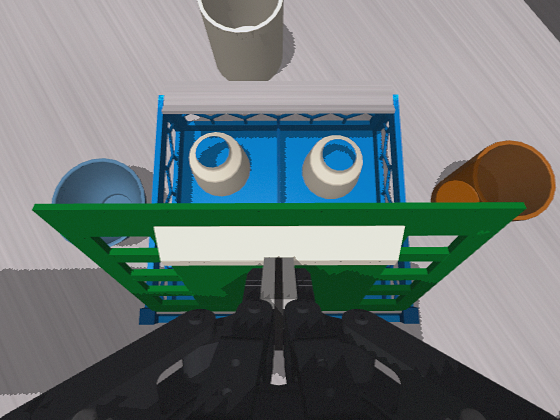

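The flap follows. The wrist view shows the rib at rows 227–263 and the fingertips at (278,262), just on its hinge side on the smooth face. I continue down to about 10°.

```bash
python3 -m handwheel '[[[0.0025,0.0039,-0.0031],[-1.18,0.74,0]],[[0.0025,0.0039,-0.0031],[-1.18,0.74,0]],[[0.0025,0.0039,-0.0031],[-1.18,0.74,0]],[[0.0025,0.0039,-0.0031],[-1.18,0.74,0]],[[0.0025,0.0039,-0.0031],[-1.18,0.74,0]],[[0.0019,0.003,-0.0043],[-1.2,0.75,0]],[[0.0019,0.003,-0.0043],[-1.2,0.75,0]],[[0.0019,0.003,-0.0043],[-1.2,0.75,0]],[[0.0019,0.003,-0.0043],[-1.2,0.75,0]],[[0.0019,0.003,-0.0043],[-1.2,0.75,0]],[[0.0011,0.0018,-0.0042],[-1,0.62,0]],[[0.0011,0.0018,-0.0042],[-1,0.62,0]],[[0.0011,0.0018,-0.0042],[-1,0.62,0]],[[0.0011,0.0018,-0.0042],[-1,0.62,0]],[[0.0005,0.0007,-0.003],[-0.67,0.41,0]],[[0.0005,0.0007,-0.003],[-0.67,0.41,0]],[[0.0005,0.0007,-0.003],[-0.67,0.41,0]],[[0.0005,0.0007,-0.003],[-0.67,0.41,0]],[[0.0005,0.0007,-0.003],[-0.67,0.41,0]],[[0,0,0],[0,0,0]]]' 0
python3 - <<'E'
from h import *
import cv2
st()
for th in [10,0]: need(*tgt(th,th*.47),th*.47)
p=imaging.snapshot("wrist"); cv2.imwrite("pics/w3.png",p['color'])
for l in ["flap_edge","rib_foot","lip_tip"]:
    for d in imaging.spot_point(l,p)[:1]: print(l,np.round(1000*B.T@(np.array(d['location'])-C)),round(d['p'],2))
E
```

```text
time: 9.05
eef_pos: [0.5462, -0.0839, 0.101]
tcp_rot: [[0.527, 0.848, 0.051], [0.844, -0.53, 0.081], [0.095, 0.001, -0.995]]
ft_force: [-0.8, -1.8, -0.3]
grip_width: 0.001
grasp_force: 0.8
t 9.05 tcp [ 0.5462 -0.0839  0.101 ] in basket mm [  0.4   7.4 101. ] F basket [ 0.3 -1.9 -0.3]
tool in basket
 [[-0.     1.     0.001]
 [ 0.995  0.     0.095]
 [ 0.095  0.001 -0.995]] j [-11.7   2.2  -3.6  82.3   5.1 110.4] w 0.001
need shift [ 0.0005  0.0015 -0.0024] turn [-0.64  0.44 -0.01]
need shift [ 0.0016  0.0033 -0.021 ] turn [-4.62  2.93 -0.01]
flap_edge [  3.  45. 154.] 0.93
rib_foot [ -1.  18. 143.] 0.92
lip_tip [-2. 80. 85.] 0.69
```

View pics/w3.png

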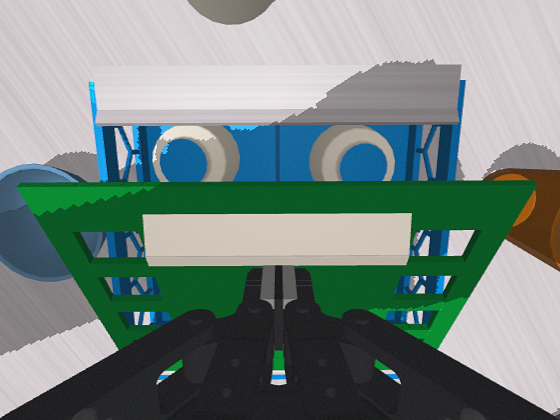

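The network puts the flap at about 30° while the tip geometry implies about 12°. I'll check with my own projection of the edge corners at (18,183) and (536,181) and the rib's ends at (143,265) and (411,265).

```bash
python3 - <<'E'
from h import *
from scipy.optimize import least_squares
s=r.read_state(); p=imaging.snapshot("wrist")
print({k:(np.round(v,4) if k!='color' else 0) for k,v in p.items()})
Tw=np.eye(4); Tw[:3,:3]=s['tcp_rot']; Tw[:3,3]=s['eef_pos']; T=Tw@p['mount']
def proj(P):
    q=np.linalg.inv(T)@np.append(P,1); return np.array([p['cx']+p['fx']*q[0]/-q[2],p['cy']-p['fy']*q[1]/-q[2]])
def W(x,y,z): return C+B@(np.array([x,y,z])/1000)
print('tcp',proj(s['eef_pos']),'lip tip ends',proj(W(-100,75,92)),proj(W(100,75,92)),'rim corner',proj(W(-110,100,75)))
for th in [10,15,20,25,30,35]:
    t=np.radians(th); e=lambda x,rr,h:proj(W(x,-90+rr*np.cos(t)-h*np.sin(t),78+rr*np.sin(t)+h*np.cos(t)))
    print(th,'edge',np.round(np.r_[e(-100,160,2),e(100,160,2)]),'rib foot',np.round(np.r_[e(-55,125,2),e(55,125,2)]),'top',np.round(e(-55,125,12)))
E
```

```text
{'color': 0, 'fx': np.float64(340.4874), 'fy': np.float64(340.4874), 'cx': np.float64(278.2085), 'cy': np.float64(208.5229), 'mount': array([[-7.000e-04,  9.518e-01,  3.066e-01,  7.850e-02],
       [ 1.000e+00,  4.000e-04,  1.000e-03,  6.000e-04],
       [ 8.000e-04,  3.066e-01, -9.518e-01, -1.760e-01],
       [ 0.000e+00,  0.000e+00,  0.000e+00,  1.000e+00]]), 'shot': np.int64(9)}
tcp [277.40119469 245.38301803] lip tip ends [ 93.55593769 121.65625764] [458.99601033 121.24743384] rim corner [86.80542543 78.2941974 ]
10 edge [ 79. 136. 473. 136.] rib foot [176. 201. 377. 201.] top [170. 208.]
15 edge [ 63. 144. 489. 143.] rib foot [170. 209. 383. 209.] top [164. 219.]
20 edge [ 46. 155. 506. 154.] rib foot [164. 221. 388. 221.] top [158. 233.]
25 edge [ 26. 170. 525. 170.] rib foot [157. 235. 395. 235.] top [151. 251.]
30 edge [  5. 192. 546. 191.] rib foot [151. 253. 401. 253.] top [144. 271.]
35 edge [-18. 219. 568. 219.] rib foot [144. 274. 408. 274.] top [137. 296.]
```

The projection agrees with the network: the flap is at about 28°. So the real contact geometry differs from what I assumed. I'll fit it from the three views.

```bash
python3 - <<'E'
from h import *
import cv2
from scipy.optimize import minimize_scalar
M=imaging.snapshot("wrist")['mount']; f=340.487;cx,cy=278.2,208.5
for n,y,z,ph,row,w in [("w1",-90.9,185.1,41.5,231.5,484),("w2",-45.5,170.3,28.1,207,492),("w3",7.4,101,5.45,182,518)]:
    T=np.eye(4);T[:3,:3]=R0(ph);T[:3,3]=C+B@np.array([0,y,z])/1000; Ti=np.linalg.inv(T@M); Tt=np.linalg.inv(T)
    def pr(P): q=Ti@np.append(P,1); return np.array([cx-f*q[0]/q[2],cy+f*q[1]/q[2]])
    def fl(th,x,rr,h=2): t=np.radians(th); return C+B@np.array([x,-90+rr*np.cos(t)-h*np.sin(t),78+rr*np.sin(t)+h*np.cos(t)])/1000
    g=lambda v:sum((np.r_[pr(fl(v[0],-100,160+v[1])),pr(fl(v[0],100,160+v[1]))]-np.r_[278-w/2,row,278+w/2,row])**2)
    from scipy.optimize import minimize
    m=minimize(g,[40,0],method='Nelder-Mead'); th,sl=m.x
    t=np.radians(th); q=np.array([y+90,z-78]); print(n,'theta',th,'slide',sl,'res',m.fun,'tcp along',q@[np.cos(t),np.sin(t)],'off outer face',q@[-np.sin(t),np.cos(t)]-2)
    for rr,h in [(100+sl,2),(125+sl,2),(125+sl,12)]: print('  flap pt r,h',rr,h,'in tool mm',np.round(1000*(Tt@np.append(fl(th,0,rr,h),1))[:3],1))
    for a in [(0,0,0),(11,0,0),(-11,0,0),(5,0,-20),(11,0,-20)]: print('  tool',a,np.round(pr((T@np.append(np.array(a)/1000,1))[:3])),end='')
    print()
c=cv2.imread('pics/w3.png')[200:340,200:360]; cv2.imwrite('pics/w3c.png',cv2.resize(c,None,fx=4,fy=4,interpolation=cv2.INTER_CUBIC))
E
```

```text
w1 theta 93.26159988987324 slide -1.3872923767645813 res 1.500893672816434 tcp along 106.97772187715285 off outer face -7.194903461521992
  flap pt r,h 98.61270762323542 2 in tool mm [-10.8   0.    2.1]
  flap pt r,h 123.61270762323542 2 in tool mm [  4.6   0.  -17.5]
  flap pt r,h 123.61270762323542 12 in tool mm [ -3.2   0.  -23.7]
  tool (0, 0, 0) [277. 245.]  tool (11, 0, 0) [277. 227.]  tool (-11, 0, 0) [277. 263.]  tool (5, 0, -20) [277. 253.]  tool (11, 0, -20) [277. 242.]
w2 theta 68.59133095116894 slide -1.337454393427718 res 1.611983163439959 tcp along 102.17464072283431 off outer face -9.73839732501066
  flap pt r,h 98.66254560657228 2 in tool mm [-9.  -0.  -5.1]
  flap pt r,h 123.66254560657228 2 in tool mm [ 10.    0.  -21.4]
  flap pt r,h 123.66254560657228 12 in tool mm [  3.5   0.  -29. ]
  tool (0, 0, 0) [277. 245.]  tool (11, 0, 0) [277. 227.]  tool (-11, 0, 0) [277. 263.]  tool (5, 0, -20) [277. 253.]  tool (11, 0, -20) [277. 242.]
w3 theta 27.388740737752602 slide -0.6440422123803294 res 1.9018224738465375 tcp along 97.06260728958922 off outer face -26.38463176156206
  flap pt r,h 99.35595778761967 2 in tool mm [ -7.7   0.  -25.3]
  flap pt r,h 124.35595778761967 2 in tool mm [ 15.5   0.  -34.7]
  flap pt r,h 124.35595778761967 12 in tool mm [ 11.7   0.  -43.9]
  tool (0, 0, 0) [277. 245.]  tool (11, 0, 0) [277. 227.]  tool (-11, 0, 0) [277. 263.]  tool (5, 0, -20) [277. 253.]  tool (11, 0, -20) [277. 242.]
```

View pics/w3c.png

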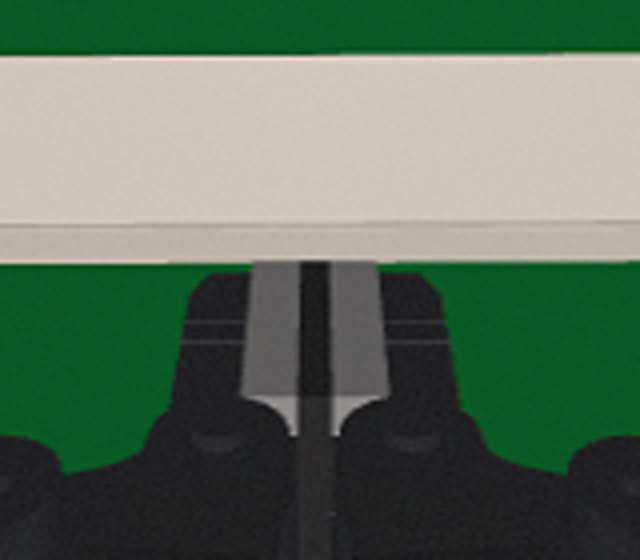

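The finger tips visible at row ~260 and the flap plane both put the real contact tip about 32 mm behind the reported TCP. The force (-y) shows the fingers lightly against the rib. I'll re-plan with that offset, backing off the rib slightly so the flap doesn't slide early.

```bash
cat >> h.py <<'E'
def tgt2(th,phi,rc,d=32):
    p=np.radians(phi); return tgt(th,phi,rc)+d*np.array([np.sin(p),-np.cos(p)])
E
python3 -c "
from h import *
st()
for th,ph,rc in [(27,5,119),(27,5,113),(20,3,113),(10,1,113),(4,0,113),(0,0,113)]: print(th,tgt2(th,ph,rc)); need(*tgt2(th,ph,rc),ph)"
```

```text
t 9.35 tcp [ 0.5462 -0.0843  0.1015] in basket mm [  0.5   7.  101.5] F basket [-0.9 -1.2 -0.7]
tool in basket
 [[ 0.     1.     0.001]
 [ 0.995 -0.001  0.096]
 [ 0.096  0.001 -0.995]] j [-11.8   2.2  -3.6  82.3   5.2 110.4] w -0.002
27 [  6.95263747 100.96993901]
need shift [-0.0005  0.0002 -0.0005] turn [-0.41  0.33  0.03]
27 [ 1.60659832 98.24599601]
need shift [-0.0033 -0.0043 -0.0033] turn [-0.41  0.33  0.03]
20 [ 6.19105158 85.99582081]
need shift [-0.0009 -0.0004 -0.0155] turn [-2.11  1.39  0.03]
10 [10.49613209 67.40475687]
need shift [ 0.0014  0.0032 -0.0341] turn [-3.8   2.45  0.03]
4 [11.58522473 55.87760963]
need shift [ 0.002   0.0041 -0.0456] turn [-4.65  2.98  0.03]
0 [12. 48.]
need shift [ 0.0022  0.0045 -0.0535] turn [-4.65  2.98  0.03]
```

```bash
python3 -m handwheel '[[[-0.0016,-0.0022,-0.0016],[0,0,0]],[[-0.0016,-0.0022,-0.0016],[0,0,0]],[[0.0005,0.0008,-0.0025],[-0.35,0.22,0]],[[0.0005,0.0008,-0.0025],[-0.35,0.22,0]],[[0.0005,0.0008,-0.0025],[-0.35,0.22,0]],[[0.0005,0.0008,-0.0025],[-0.35,0.22,0]],[[0.0005,0.0008,-0.0025],[-0.35,0.22,0]],[[0.0004,0.0006,-0.0031],[-0.28,0.18,0]],[[0.0004,0.0006,-0.0031],[-0.28,0.18,0]],[[0.0004,0.0006,-0.0031],[-0.28,0.18,0]],[[0,0,0],[0,0,0]]]' 0
cat >> h.py <<'E'
def flap(p,s):  # wrist view: fold angle and slide from the network points
    for l in ["flap_edge","rib_foot","lip_tip"]:
        for d in imaging.spot_point(l,p)[:1]:
            q=1000*B.T@(np.array(d['location'])-C); u=q[1:]-[-90,78]
            print(l,np.round(q,1),round(d['p'],2),'ang',round(np.degrees(np.arctan2(u[1],u[0])),1),'r',round(np.hypot(*u),1))
E
python3 -c "
from h import *
s=st(); p=imaging.snapshot('wrist'); flap(p,s); p=imaging.snapshot('top'); flap(p,s)
need(*tgt2(0,0,113),0)"
```

```text
time: 10.45
eef_pos: [0.5467, -0.0825, 0.0759]
tcp_rot: [[0.529, 0.848, 0.023], [0.847, -0.53, 0.036], [0.042, 0.0, -0.999]]
ft_force: [0.1, 0.8, 0.5]
grip_width: -0.005
grasp_force: 0.3
t 10.45 tcp [ 0.5467 -0.0825  0.0759] in basket mm [-0.   8.8 75.9] F basket [-0.4  0.8  0.5]
tool in basket
 [[-0.     1.     0.   ]
 [ 0.999  0.     0.042]
 [ 0.042  0.    -0.999]] j [ -9.9   3.6  -4.7  80.7   2.2 112.1] w -0.005
flap_edge [  2.9  61.4 124.2] 0.84 ang 17.0 r 158.3
rib_foot [ -1.9  28.  117.1] 0.8 ang 18.3 r 124.3
lip_tip [-1.5 80.8 84.7] 0.55 ang 2.2 r 170.9
rib_foot [-64.   53.9   5.2] 0.5 ang -26.8 r 161.3
lip_tip [-2.3 77.2 80.2] 0.7 ang 0.8 r 167.2
need shift [ 0.0017  0.0031 -0.0285] turn [-2.06  1.34  0.02]
```

```bash
python3 -m handwheel '[[[0.0002,0.0004,-0.0025],[-0.25,0.16,0]],[[0.0002,0.0004,-0.0025],[-0.25,0.16,0]],[[0.0002,0.0004,-0.0025],[-0.25,0.16,0]],[[0.0002,0.0004,-0.0025],[-0.25,0.16,0]],[[0.0002,0.0004,-0.0025],[-0.25,0.16,0]],[[0.0002,0.0004,-0.0025],[-0.25,0.16,0]],[[0.0002,0.0004,-0.0025],[-0.25,0.16,0]],[[0.0002,0.0002,-0.0025],[-0.25,0.16,0]],[[0,0,0],[0,0,0]]]' 0
python3 - <<'E'
from h import *
import cv2
s=st(); p=imaging.snapshot('wrist'); flap(p,s); cv2.imwrite('pics/w4.png',p['color'])
E
```

```text
time: 11.75
eef_pos: [0.5482, -0.0797, 0.056]
tcp_rot: [[0.53, 0.848, 0.0], [0.848, -0.53, 0.001], [0.001, -0.0, -1.0]]
ft_force: [0.4, -0.8, 0.1]
grip_width: -0.002
grasp_force: 0.4
t 11.75 tcp [ 0.5482 -0.0797  0.056 ] in basket mm [-0.2 12.  56. ] F basket [ 0.8 -0.4  0.1]
tool in basket
 [[ 0.     1.    -0.   ]
 [ 1.    -0.     0.001]
 [ 0.001 -0.    -1.   ]] j [ -8.3   5.1  -5.4  79.5   0.  113.7] w -0.002
flap_edge [-2.5 64.4 94.8] 0.76 ang 6.2 r 155.4
rib_foot [ 0.7 36.5 96.8] 0.98 ang 8.5 r 127.9
lip_tip [-0.4 80.9 83.8] 0.67 ang 1.9 r 171.0
```

View pics/w4.png

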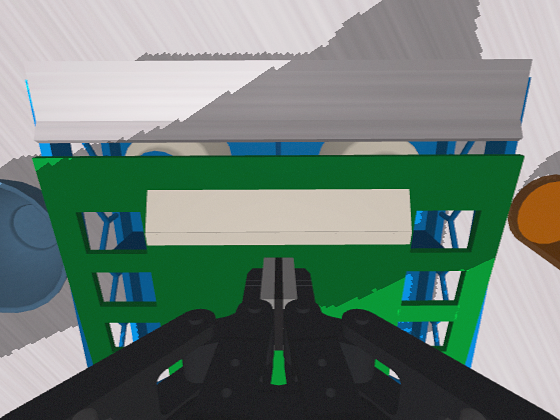

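The wrist view shows the flap almost flat (edge at row 156, lip tip at row 140), with the rib foot at row 244 and the fingertips at (278,258), some 6 mm on its hinge side. I press on down in small steps.

```bash
python3 -m handwheel '[[[0,0,-0.0016],[0,0,0]],[[0,0,-0.0016],[0,0,0]],[[0,0,-0.0016],[0,0,0]],[[0,0,-0.0016],[0,0,0]],[[0,0,-0.0016],[0,0,0]],[[0,0,0],[0,0,0]]]' 0
python3 -c "
from h import *
s=st(); p=imaging.snapshot('wrist'); flap(p,s)"
```

```text
time: 12.55
eef_pos: [0.5483, -0.0798, 0.0482]
tcp_rot: [[0.53, 0.848, 0.001], [0.848, -0.53, 0.001], [0.001, 0.0, -1.0]]
ft_force: [0.5, 0.1, 0.9]
grip_width: -0.004
grasp_force: 0.6
t 12.55 tcp [ 0.5483 -0.0798  0.0482] in basket mm [-0.1 12.  48.2] F basket [0.4 0.4 0.9]
tool in basket
 [[ 0.     1.     0.   ]
 [ 1.    -0.     0.001]
 [ 0.001  0.    -1.   ]] j [-8.300e+00  5.200e+00 -6.100e+00  7.860e+01  1.000e-01  1.137e+02] w -0.004
flap_edge [ 1.3 70.2 79.2] 0.86 ang 0.4 r 160.2
rib_foot [-0.3 32.2 87.5] 0.68 ang 4.4 r 122.6
lip_tip [ 0.3 78.7 84.8] 0.87 ang 2.3 r 168.9
```

```bash
python3 -m handwheel '[[[0,0,-0.0012],[0,0,0]],[[0,0,-0.0012],[0,0,0]],[[0,0,-0.0012],[0,0,0]],[[0,0,0],[0,0,0]]]' 0
python3 -c "
from h import *
s=st(); p=imaging.snapshot('wrist'); flap(p,s)"
```

```text
time: 13.15
eef_pos: [0.5484, -0.0798, 0.045]
tcp_rot: [[0.53, 0.848, 0.001], [0.848, -0.53, 0.001], [0.002, 0.001, -1.0]]
ft_force: [-1.0, -0.4, 3.9]
grip_width: -0.002
grasp_force: 1.6
t 13.15 tcp [ 0.5484 -0.0798  0.045 ] in basket mm [ 0.1 12.1 45. ] F basket [-0.7 -0.9  3.9]
tool in basket
 [[ 0.     1.     0.001]
 [ 1.    -0.     0.002]
 [ 0.002  0.001 -1.   ]] j [-8.300e+00  5.200e+00 -6.400e+00  7.830e+01  1.000e-01  1.137e+02] w -0.002
flap_edge [ 0.1 65.  76.8] 0.77 ang -0.4 r 155.0
lip_tip [-2.6 82.2 84.3] 0.79 ang 2.1 r 172.4
```

```bash
python3 -m handwheel '[[[0,0,-0.0007],[0,0,0]],[[0,0,-0.0007],[0,0,0]],[[0,0,0],[0,0,0]]]' 0
python3 -c "
from h import *
s=st()"
```

```text
time: 13.65
eef_pos: [0.5486, -0.0799, 0.0441]
tcp_rot: [[0.53, 0.848, 0.002], [0.848, -0.53, 0.001], [0.002, 0.001, -1.0]]
ft_force: [-1.4, 1.0, 8.1]
grip_width: 0.003
grasp_force: 3.8
t 13.65 tcp [ 0.5486 -0.0799  0.0441] in basket mm [ 0.2 12.  44.1] F basket [-1.8  0.1  8.1]
tool in basket
 [[ 0.     1.     0.001]
 [ 1.    -0.     0.002]
 [ 0.002  0.001 -1.   ]] j [-8.300e+00  5.200e+00 -6.500e+00  7.810e+01  1.000e-01  1.137e+02] w 0.003
```

The flap is pressed flat at 8 N. Now I push along +y.

```bash
python3 -m handwheel '[[[0.00106,0.0017,0],[0,0,0]],[[0.00106,0.0017,0],[0,0,0]],[[0.00106,0.0017,0],[0,0,0]],[[0.00106,0.0017,0],[0,0,0]],[[0.00106,0.0017,0],[0,0,0]],[[0.00106,0.0017,0],[0,0,0]],[[0.00106,0.0017,0],[0,0,0]],[[0.00106,0.0017,0],[0,0,0]],[[0,0,0],[0,0,0]]]' 0
python3 -c "
from h import *
s=st(); p=imaging.snapshot('wrist'); flap(p,s)"
```

```text
time: 14.55
eef_pos: [0.5568, -0.0665, 0.044]
tcp_rot: [[0.53, 0.848, 0.001], [0.848, -0.53, 0.0], [0.001, 0.001, -1.0]]
ft_force: [-1.6, -0.9, 8.1]
grip_width: -0.0
grasp_force: 3.7
t 14.55 tcp [ 0.5568 -0.0665  0.044 ] in basket mm [ 0.2 27.8 44. ] F basket [-0.9 -1.6  8.1]
tool in basket
 [[ 0.     1.     0.001]
 [ 1.    -0.     0.001]
 [ 0.001  0.001 -1.   ]] j [ -6.8   6.1  -5.6  78.2   0.  115.2] w -0.0
rib_foot [-1.1 49.3 83.4] 0.73 ang 2.2 r 139.4
lip_tip [-0.9 79.6 84.6] 0.88 ang 2.2 r 169.7
```

```bash
python3 -m handwheel '[[[0.00106,0.0017,0],[0,0,0]],[[0.00106,0.0017,0],[0,0,0]],[[0.00106,0.0017,0],[0,0,0]],[[0.00106,0.0017,0],[0,0,0]],[[0.00106,0.0017,0],[0,0,0]],[[0,0,0],[0,0,0]]]' 0
python3 - <<'E'
from h import *
import cv2
s=st(); p=imaging.snapshot('wrist'); flap(p,s); cv2.imwrite('pics/w5.png',p['color'])
E
```

```text
time: 15.35
eef_pos: [0.5621, -0.0582, 0.044]
tcp_rot: [[0.53, 0.848, 0.001], [0.848, -0.53, -0.0], [0.0, 0.001, -1.0]]
ft_force: [-2.6, -2.3, 6.7]
grip_width: -0.001
grasp_force: 3.5
t 15.35 tcp [ 0.5621 -0.0582  0.044 ] in basket mm [ 0.2 37.7 44. ] F basket [-1.  -3.3  6.7]
tool in basket
 [[ 0.     1.     0.001]
 [ 1.    -0.     0.   ]
 [ 0.     0.001 -1.   ]] j [ -5.9   6.7  -4.9  78.3  -0.  116.1] w -0.001
rib_foot [-0.9 60.2 83.3] 0.83 ang 2.0 r 150.2
lip_tip [ 1.  78.2 84.2] 0.78 ang 2.1 r 168.3
```

View pics/w5.png

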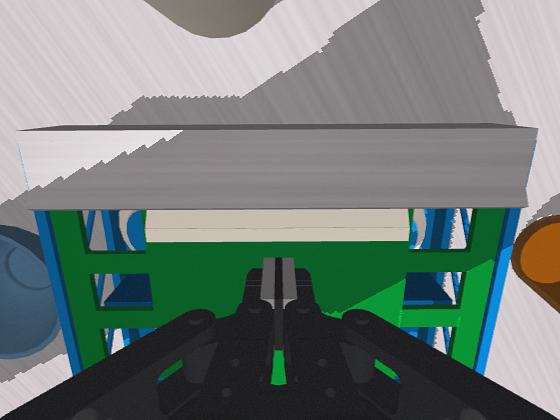

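The wrist view shows the edge under the lip (lip edge at row 208) and the rib at rows 210–242. The rib estimate gives slide of about 25 mm. I push on until the end stop shows in the force.

```bash
python3 -m handwheel '[[[0.00053,0.00085,0],[0,0,0]],[[0.00053,0.00085,0],[0,0,0]],[[0,0,0],[0,0,0]]]' 0
python3 -c "
from h import *
s=st()"
```

```text
time: 15.85
eef_pos: [0.5631, -0.0568, 0.0439]
tcp_rot: [[0.531, 0.848, 0.001], [0.848, -0.531, -0.001], [0.0, 0.001, -1.0]]
ft_force: [-3.1, -3.7, 7.0]
grip_width: 0.002
grasp_force: 3.4
t 15.85 tcp [ 0.5631 -0.0568  0.0439] in basket mm [ 0.3 39.3 43.9] F basket [-0.7 -4.8  7. ]
tool in basket
 [[ 0.001  1.     0.001]
 [ 1.    -0.001  0.   ]
 [ 0.     0.001 -1.   ]] j [ -5.7   6.8  -4.8  78.3  -0.  116.3] w 0.002
```

```bash
python3 -m handwheel '[[[0.00053,0.00085,0],[0,0,0]],[[0.00053,0.00085,0],[0,0,0]],[[0,0,0],[0,0,0]]]' 0
python3 -c "
from h import *
s=st();p=imaging.snapshot('wrist'); flap(p,s)"
```

```text
time: 16.15
eef_pos: [0.5641, -0.0551, 0.0439]
tcp_rot: [[0.531, 0.848, 0.001], [0.848, -0.531, -0.001], [0.0, 0.001, -1.0]]
ft_force: [-2.5, -3.0, 6.7]
grip_width: 0.002
grasp_force: 3.3
t 16.15 tcp [ 0.5641 -0.0551  0.0439] in basket mm [ 0.3 41.4 43.9] F basket [-0.5 -3.9  6.7]
tool in basket
 [[ 0.001  1.     0.001]
 [ 1.    -0.001  0.   ]
 [ 0.     0.001 -1.   ]] j [ -5.6   7.   -4.7  78.3  -0.  116.5] w 0.002
rib_foot [-0.5 57.1 84. ] 0.73 ang 2.3 r 147.2
lip_tip [-1.7 78.5 84. ] 0.6 ang 2.0 r 168.7
```

```bash
python3 -m handwheel '[[[0.00053,0.00085,0],[0,0,0]],[[0.00053,0.00085,0],[0,0,0]],[[0.00053,0.00085,0],[0,0,0]],[[0,0,0],[0,0,0]]]' 0
python3 -c "
from h import *
s=st()"
```

```text
time: 16.75
eef_pos: [0.5658, -0.0525, 0.0439]
tcp_rot: [[0.531, 0.848, 0.001], [0.848, -0.531, -0.0], [0.0, 0.001, -1.0]]
ft_force: [-2.1, -3.2, 5.6]
grip_width: 0.003
grasp_force: 3.2
t 16.75 tcp [ 0.5658 -0.0525  0.0439] in basket mm [ 0.3 44.4 43.9] F basket [-0.1 -3.8  5.6]
tool in basket
 [[ 0.001  1.     0.001]
 [ 1.    -0.001  0.   ]
 [ 0.     0.001 -1.   ]] j [ -5.3   7.1  -4.5  78.3  -0.  116.8] w 0.003
```

```bash
python3 -m handwheel '[[[0.00053,0.00085,0],[0,0,0]],[[0.00053,0.00085,0],[0,0,0]],[[0,0,0],[0,0,0]]]' 0
python3 -c "
from h import *
s=st();p=imaging.snapshot('wrist'); flap(p,s)"
```

```text
time: 17.05
eef_pos: [0.5668, -0.0508, 0.0438]
tcp_rot: [[0.531, 0.848, 0.001], [0.848, -0.531, -0.0], [0.0, 0.001, -1.0]]
ft_force: [-1.9, -2.6, 5.8]
grip_width: 0.002
grasp_force: 3.1
t 17.05 tcp [ 0.5668 -0.0508  0.0438] in basket mm [ 0.2 46.4 43.8] F basket [-0.2 -3.2  5.8]
tool in basket
 [[ 0.001  1.     0.001]
 [ 1.    -0.001  0.   ]
 [ 0.     0.001 -1.   ]] j [ -5.1   7.3  -4.4  78.3  -0.  116.9] w 0.002
rib_foot [ 1.2 57.8 83.3] 0.78 ang 2.1 r 147.9
lip_tip [-1.1 80.1 83.4] 0.85 ang 1.8 r 170.2
```

```bash
python3 -m handwheel '[[[0.00053,0.00085,0],[0,0,0]],[[0.00053,0.00085,0],[0,0,0]],[[0,0,0],[0,0,0]]]' 0
python3 -c "
from h import *
s=st()"
```

```text
time: 17.55
eef_pos: [0.5678, -0.0492, 0.0438]
tcp_rot: [[0.531, 0.848, 0.001], [0.848, -0.531, -0.001], [-0.0, 0.001, -1.0]]
ft_force: [-2.3, -3.4, 6.7]
grip_width: -0.003
grasp_force: 4.1
t 17.55 tcp [ 0.5678 -0.0492  0.0438] in basket mm [ 0.3 48.3 43.8] F basket [-0.2 -4.1  6.7]
tool in basket
 [[ 0.001  1.     0.001]
 [ 1.    -0.001 -0.   ]
 [-0.     0.001 -1.   ]] j [ -4.9   7.4  -4.2  78.3  -0.  117.1] w -0.003
```

```bash
python3 -m handwheel '[[[0.00053,0.00085,0],[0,0,0]],[[0.00053,0.00085,0],[0,0,0]],[[0,0,0],[0,0,0]]]' 0
python3 -c "
from h import *
import cv2
s=st();p=imaging.snapshot('wrist'); flap(p,s); cv2.imwrite('pics/w6.png',p['color'])"
```

```text
time: 17.85
eef_pos: [0.5678, -0.0491, 0.0435]
tcp_rot: [[0.532, 0.847, -0.001], [0.847, -0.532, -0.004], [-0.004, 0.001, -1.0]]
ft_force: [-7.4, -11.7, 6.0]
grip_width: -0.004
grasp_force: 8.4
t 17.85 tcp [ 0.5678 -0.0491  0.0435] in basket mm [ 0.2 48.4 43.5] F basket [ -0.1 -13.8   6. ]
tool in basket
 [[ 0.002  1.     0.001]
 [ 1.    -0.002 -0.004]
 [-0.004  0.001 -1.   ]] j [ -4.8   7.5  -4.1  78.4  -0.2 117.3] w -0.004
rib_foot [-2.4 60.6 85.7] 0.55 ang 2.9 r 150.8
lip_tip [ 1.5 79.3 83.6] 0.94 ang 1.9 r 169.4
```

View pics/w6.png

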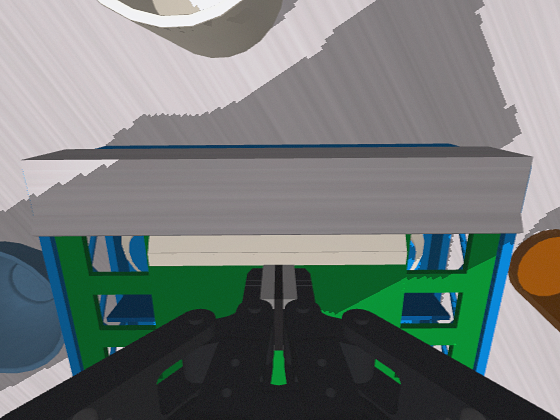

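The push force jumped to 14 N with the tool stopped at y=48. The pads touch the rib (row 265), whose foot is measured at y=60, which is home. I give one last nudge, ease off and lift straight up, then back away.

```bash
python3 -m handwheel '[[[0.0005,0.0008,0],[0,0,0]],[[0,0,0],[0,0,0]],[[-0.0005,-0.0008,0.0005],[0,0,0]],[[-0.0005,-0.0008,0.001],[0,0,0]],[[0,0,0.002],[0,0,0]],[[0,0,0.003],[0,0,0]],[[-0.001,-0.002,0.005],[0,0,0]],[[-0.002,-0.003,0.01],[0,0,0]],[[-0.005,-0.008,0.02],[0,0,0]],[[-0.01,-0.016,0.03],[0,0,0]],[[-0.015,-0.02,0.03],[0,0,0]],[[-0.02,-0.02,0.03],[0,0,0]],[[-0.02,-0.02,0.03],[0,0,0]],[[-0.02,-0.02,0.03],[0,0,0]],[[0,0,0],[0,0,0]]]' 0
python3 - <<'E'
from h import *
import cv2
s=st()
for n in ["wrist","top","side"]:
    p=imaging.snapshot(n); print(n); flap(p,s)
    if n=="wrist": cv2.imwrite('pics/w7.png',p['color'])
    for l in ["mug","tumbler","bowl","cup_a","brush"]:
        print(l,[np.round(d['location'],3).tolist() for d in imaging.spot_point(l,p)[:3]])
E
```

```text
time: 19.55
eef_pos: [0.4749, -0.1585, 0.2405]
tcp_rot: [[0.532, 0.847, 0.008], [0.847, -0.532, -0.002], [0.003, 0.007, -1.0]]
ft_force: [0.5, 0.3, 0.3]
grip_width: 0.001
grasp_force: 0.0
t 19.55 tcp [ 0.4749 -0.1585  0.2405] in basket mm [-20.6 -93.6 240.5] F basket [0.2 0.5 0.3]
tool in basket
 [[ 0.002  1.     0.007]
 [ 1.    -0.003  0.003]
 [ 0.003  0.007 -1.   ]] j [-1.850e+01 -1.100e+00  8.700e+00  9.940e+01  1.000e-01  1.037e+02] w 0.001
wrist
rib_foot [-2.5 59.6 87. ] 0.66 ang 3.4 r 149.9
lip_tip [ -1.4 -88.9  78.6] 0.24 ang 29.6 r 1.2
mug []
tumbler [[0.715, -0.185, -0.0]]
bowl [[0.398, 0.006, -0.001]]
cup_a [[0.514, -0.013, 0.007]]
brush [[0.596, -0.427, 0.001], [0.516, -0.012, 0.002]]
top
flap_edge [-1.  89.8 84.1] 0.75 ang 1.9 r 179.9
rib_foot [ 1.4 58.8 82. ] 0.75 ang 1.5 r 148.8
lip_tip [-4.4 79.8 83.2] 0.78 ang 1.8 r 169.8
mug [[0.616, 0.086, -0.003]]
tumbler [[0.709, -0.18, -0.0], [0.517, -0.008, 0.006], [0.545, -0.093, -0.0]]
bowl [[0.398, 0.004, 0.0]]
cup_a [[0.517, -0.01, 0.006], [0.614, -0.081, 0.003]]
brush []
side
flap_edge [-4.2 95.2 84.8] 0.73 ang 2.1 r 185.4
rib_foot [-4.1 56.2 83.8] 0.74 ang 2.3 r 146.3
lip_tip [ 0.2 79.6 83.7] 0.56 ang 1.9 r 169.7
mug [[0.613, 0.09, -0.002], [0.57, -0.039, 0.081], [0.554, -0.161, 0.009]]
tumbler [[0.714, -0.182, -0.0]]
bowl []
cup_a [[0.555, -0.162, 0.008], [0.514, -0.015, 0.005]]
brush [[0.596, -0.421, -0.005]]
```

View pics/w7.png

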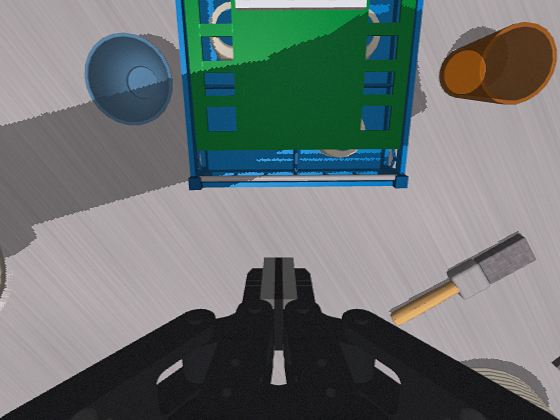

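The flap stays shut by itself and the bystanders are where they were. One numeric check of the slide remains, from the rib's hinge-side edge in this picture (row ~9).

```bash
python3 - <<'E'
from h import *
s=r.read_state(); p=imaging.snapshot("wrist"); c=p['color'].astype(int)
Tw=np.eye(4); Tw[:3,:3]=s['tcp_rot']; Tw[:3,3]=s['eef_pos']; Ti=np.linalg.inv(Tw@p['mount'])
def pr(x,y,z):
    q=Ti@np.append(C+B@np.array([x,y,z])/1000,1); return np.round([p['cx']-p['fx']*q[0]/q[2],p['cy']+p['fy']*q[1]/q[2]],1)
for y in [52,56,60]: print(y,'foot',pr(0,y,80),'crest',pr(0,y,90))
print('-y rim outer corners',pr(-110,-100,75),pr(110,-100,75))
print([(i,c[i,300].tolist()) for i in range(2,16)])
E
```

```text
52 foot [302.   20.4] crest [302.8  17.7]
56 foot [302.1  15.2] crest [302.9  12.4]
60 foot [302.2  10. ] crest [303.    6.9]
-y rim outer corners [190.6 188.9] [406.7 188.8]
[(2, [228, 223, 223]), (3, [229, 223, 222]), (4, [228, 222, 222]), (5, [228, 222, 222]), (6, [232, 225, 225]), (7, [238, 232, 231]), (8, [128, 129, 133]), (9, [82, 86, 92]), (10, [96, 96, 111]), (11, [66, 149, 18]), (12, [70, 147, 23]), (13, [70, 145, 25]), (14, [71, 148, 25]), (15, [70, 146, 24])]
```

The foot shows at row 10.5, which puts it at y≈59.6 mm, so the slide is about 25 mm and fully home. The rim corners match too.

```bash
python3 -c "
from bench import r
print(r.sign_off())"
```

```text
the job is handed in; nothing more can be done
None
```

The green flap is shut and held under the steel lip with its slide measured at about 25 mm (fully home), the arm is clear, the bystanders still in view afterwards had not moved, and the job was handed in at about 20 s.

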